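# Bedside phone stand facing the bunk

### The arm

A 6-joint arm with a two-finger parallel gripper is mounted at the origin on the work surface. World frame = base frame: x ahead of the robot, y to its left, z up, the work surface at z = 0. Lengths are in mm, angles in rad, forces in N, time in s.
With the tool pointing down it reaches from about 300 to 875 mm from the base axis. Payload 4.2 kg.
Tool frame: the origin (TCP) lies midway between the tips of the shut fingers; the grasp point (between the pads) lies 19 mm behind it; x points along the fingers, z is the direction in which the jaws open and shut, and the axes are right-handed (so a half turn about x gives the same grasp; the last joint's range is limited). The gripper opens to 85 mm and grips with 20 to 120 N. Pads are 22 mm wide; open, the fingers measure 114 mm over their backs; the gripper's body (76 mm by 85 mm) begins 54 mm behind the grasp point. The pads swing forward as they close: fully open they stand 13 mm farther back than shut.
Start: joints at [1.219, 0.32, 1.565, -0, 1.257, -0.02], TCP at [187.306, 543.652, 231.338] pointing down, gripper open.
Joint ranges: [-3.11, 3.11], [-0.84, 2.01], [0.21, 2.61], [-1.34, 4.49], [0.05, 2.63], [-2.56, 2.56]. Speed limits (rad/s): [2.57, 2.57, 3.14, 3.14, 3.14, 3.14].

### API

Orientations are given as [roll, pitch, yaw] about the fixed x, y, z axes, in that order (R = Rz(yaw) Ry(pitch) Rx(roll)).
In Python, from cell import telemetry, read_camera, workorder gives the robot as it stands.
- The arm moves only by the shell command python3 -m inch 'ROWS' [FORCE]. ROWS is JSON, a list that holds one entry, the list of rows, each a list of 7 numbers: the shift along the tool's x, y, z in units of 0.25 m (1.0 is 0.25 m), then the turn, a rotation vector about the tool's x, y, z in units of 90 degrees (1.0 is 90 degrees), then the opening, from 0 (shut) to 1 (fully open). In form: [[[x, y, z, ax, ay, az, jaw], ...]]. A call has 1 to 5 rows; each row is the pose to reach, as a shift and turn from the pose measured when the call began, along the tool's axes at that moment; what a row does not reach only later rows make up. A row lasts 1/8 s, in which the tool goes at most 62.5 mm and 10.7 degrees, less where a joint would pass 70% of its speed; a pose out of reach is approached as far as the arm can. A call with a number of a shift or a turn outside -1 to 1 is refused whole. A call with a gripper value outside its range is refused whole. The fingers move at their own pace and stop on an object; FORCE is the grip in N (left out, the last holds). Time passes only in rows, so rows that repeat a pose let the fingers close. It gives the time, the measured TCP pose, the force and the opening at its end, in the units of the state.
- telemetry.get_state(): the state, without advancing time (a new reading comes with each control period).
- read_camera(name): name is "scene" or "top" or "wrist"; returns a dict with "img" (400x640x3 uint8, blue, green, red), "range_z" (400x640 float32, mm along the optical axis (not along the pixel's ray), 0 where there is no reading), "mtx" (3x3 intrinsics, pixels), "eye" and "attitude" of the camera in the world. Camera axes: x right, y up, looking along -z (the intrinsics and any distortion apply to the point x, -y, -z); pixel columns grow to the right and rows downward; lengths in mm; the calibration is good to about 2 mm. The wrist camera is an equidistant fisheye: a pixel r from the principal point sees the ray r / f radians off the axis. A picture is of the moment at which its call begins.
- workorder.job_done(): hands the job in, once; it reports no verdict.
The state is a dict: "clock": time; "q": joint angles; "joint_velocities": joint speeds; "tau": joint torques, N m; "tcp_pos": TCP position; "ee_rot": TCP orientation; "ft_force": force on the tool from outside, world axes, zero at the start; "moment": the same for the moment, N m; "grip_width": finger opening in mm.
Only numpy, scipy, OpenCV 4.12 (cv2) and the standard library are available. Lean on these libraries where they do the work, as an engineer would, in place of code of your own. Each camera call takes 0.05 s, during which the arm holds its last target.

### The job

On the whitewashed bedside crate, stand the black phone stand upright in the middle of the cork mat, with its screen side squarely facing the mat's red-striped edge, so that a phone can be seen from the bunk. Do not shift the blue phone stand, and do not knock over the egg cup.

Things in the scene. Friction and masses are not known exactly. Their poses are not given: they have to be found in the camera images.
- phone_stand: Black plastic phone stand, about 140 g. Origin: centre of its underside; z up, x out of the screen side (low lip, grey pads), y across. Base 80 (x) by 54 (y) by 10 mm; lip at x = 30 to 38 mm, 26 mm high. Back plate 54 mm wide (y), 10 mm thick, leaning 15 degrees back from x = 12 mm at the base to x = -17 mm at its top, 114 mm up. Starts upright on the crate's top.
- stand_front (a point): Front of the black stand's lip, at x = 38, y = 0, z = 20 mm in the stand's frame: shows which way the screen side faces.
- stand_grip (a point): Middle of the black stand's back plate at x = -10, y = 0, z = 90 mm in the stand's frame, 24 mm below its top. Here the plate can be pinched from above by its two upright side edges, 54 mm apart along y; nothing is near them at this height.
- mat: Cork mat fixed on the crate's top, 120 (x) by 96 (y) by 4 mm thick. Origin: centre of its underside, on the crate's top, which is level and 150 mm above the work surface; z up; x points to the short edge that carries a 14 mm wide red stripe, roughly towards the bunk. It lies flat and empty.
- blue_stand: A phone stand of the same shape, size and axes as the black one, but blue with white pads. Stays where it is.
- egg_cup: Blue ceramic egg cup, 50 mm across the rim, 62 mm high, 70 g; origin: centre of its underside, z up. Stands upright in the row behind the stands and the mat, on the side away from the robot.
There are look-alikes about, which are no part of the job. What is meant by the phone_stand is not green, and is the smaller of those in its own colour.

How it is judged:
By the outcome, as a careful person would: the job done as asked, in the order asked, and still so for the second after the job is handed in, with the robot touching nothing.
It also fails if it takes over 35 s, if anything falls off the work surface, if the arm or the gripper's body presses on something with over 40 N, if the wrist force passes 120 N, or if a joint passes its speed limit or range.

## Working session

There is one attempt and no reset: what is moved stays moved. The work goes in short steps, Python scripts to look and compute and a shell command to move; the robot and the scene stay as the last step left them, time stands still between calls to the robot, and variables do not carry over. Pictures are saved under pics/ and viewed, and the job is handed in when it is done.

```bash
ls; mkdir -p pics; python3 - <<'E'
from cell import telemetry, read_camera
import cv2,numpy as np
print(telemetry.get_state())
for n in("scene","top","wrist"):
    c=read_camera(n); cv2.imwrite(f"pics/{n}0.png",c["img"]); np.savez(f"/tmp/{n}0.npz",**c)
    print(n,c["mtx"],c["eye"],c["attitude"],[k for k in c])
E
```

```text
pics
{'clock': 0.0, 'q': array([ 1.21899970e+00,  3.20287353e-01,  1.56571913e+00,  1.12377318e-05,
        1.25741278e+00, -1.99707813e-02]), 'joint_velocities': array([-1.02845112e-03,  1.50079104e-03,  3.32874513e-04,  2.74427104e-04,
        8.66120660e-04,  7.76272504e-05]), 'tau': array([-2.08556089e-04, -4.15504181e+01, -2.34160334e+01, -2.77114068e-04,
        8.41876259e-03,  1.69552811e-05]), 'tcp_pos': array([187.1248694 , 543.16890683, 230.46931785]), 'ee_rot': array([ 3.11577281,  1.56896969, -1.9284455 ]), 'ft_force': array([ 0.71415215, -0.42847422,  0.25220146]), 'moment': array([-0.01539261,  0.03365069, -0.01015406]), 'grip_width': 85.41284479841607}
scene [[471.74399793   0.         320.66589817]
 [  0.         471.74399793 193.38973651]
 [  0.           0.           1.        ]] [1099.80414479  284.30042376 1033.88795757] [0.68908076 0.0156754  2.10955113] ['img', 'range_z', 'mtx', 'eye', 'attitude']
top [[482.92352265   0.         320.07634433]
 [  0.         482.92352265 204.48477577]
 [  0.           0.           1.        ]] [ 399.16860151  -91.74855569 1146.36321328] [ 0.07516031 -0.00739569 -1.57614472] ['img', 'range_z', 'mtx', 'eye', 'attitude']
wrist [[309.70691629   0.         320.00980716]
 [  0.         309.70691629 196.21111206]
 [  0.           0.           1.        ]] [120.76051714 567.08879874 372.74811741] [-0.27622786  0.00295272  1.23986411] ['img', 'range_z', 'mtx', 'eye', 'attitude']
```

View pics/scene0.png

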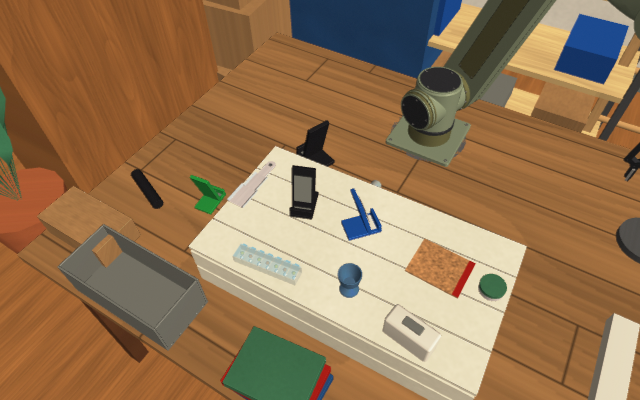

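View pics/top0.png

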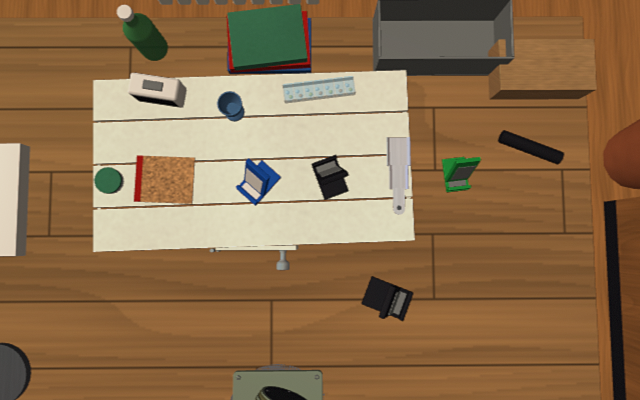

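View pics/wrist0.png

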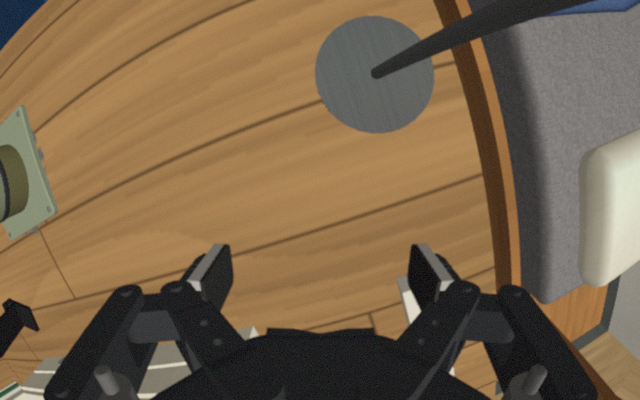

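```bash
cat > h.py <<'E'
import numpy as np,cv2
from scipy.spatial.transform import Rotation as Ro
def R(c): return Ro.from_euler('xyz',c["attitude"]).as_matrix()
def cloud(c):
    K=c["mtx"];Z=c["range_z"];v,u=np.mgrid[:400,:640]
    p=np.dstack([(u-K[0,2])/K[0,0]*Z,-(v-K[1,2])/K[1,1]*Z,-Z])
    return p@R(c).T+c["eye"]
def ray(c,u,v,z):
    K=c["mtx"];d=R(c)@np.array([(u-K[0,2])/K[0,0],-(v-K[1,2])/K[1,1],-1]);e=np.array(c["eye"])
    return e+d*(z-e[2])/d[2]
def proj(c,P):
    p=(np.asarray(P)-c["eye"])@R(c);K=c["mtx"]
    return K[0,0]*p[...,0]/-p[...,2]+K[0,2],-K[1,1]*p[...,1]/-p[...,2]+K[1,2]
E
python3 - <<'E'
from h import *
for n,boxes in(("top",{"black":(300,145,360,210),"big":(355,270,420,325),"blue":(230,150,290,210)}),("scene",{"black":(280,155,330,225),"blue":(330,180,390,245)})):
    c=np.load(f"/tmp/{n}0.npz");P=cloud(c);img=c["img"];hsv=cv2.cvtColor(img,cv2.COLOR_BGR2HSV)
    for k,(a,b,d,e) in boxes.items():
        s=np.s_[b:e,a:d]; 
        m=(hsv[s][...,2]<75) if k!="blue" else ((hsv[s][...,1]>120)&(hsv[s][...,0]>95)&(hsv[s][...,0]<130))
        q=P[s][m]; print(n,k,len(q),np.percentile(q,[1,50,99],axis=0).round(0).tolist())
    crop=img[130:215,290:370] if n=="top" else img[150:230,270:345]
    cv2.imwrite(f"pics/crop_{n}.png",cv2.resize(crop,None,fx=6,fy=6,interpolation=cv2.INTER_CUBIC))
    if n=="top":
        r=P[np.s_[90:140,150:210]];print("crate z",np.median(r[...,2]),r[...,2].std())
        cork=cv2.inRange(hsv,(5,70,60),(22,255,255));cork[:140]=0;cork[220:]=0;cork[:,:125]=0;cork[:,215:]=0
        red=cv2.inRange(hsv,(0,150,60),(4,255,255))|cv2.inRange(hsv,(172,150,60),(180,255,255));red[:140]=0;red[220:]=0;red[:,:125]=0;red[:,215:]=0
        for nm,mm in(("cork+red",cork|red),("red",red)):
            cc=max(cv2.findContours(mm,0,2)[0],key=cv2.contourArea)
            w=np.array([ray(c,*p,154)[:2] for p in cc[:,0].astype(float)],np.float32);print(nm,cv2.minAreaRect(w))
        mask=np.zeros((400,640),bool);mask[140:220,125:215]=True;mm=mask&((cork|red)>0);print("matz",np.median(P[mm][:,2]))
E
```

```text
top black 789 [[487.0, -151.0, 156.0], [516.0, -121.0, 164.0], [570.0, -87.0, 267.0]]
top big 1233 [[223.0, -306.0, 7.0], [272.0, -239.0, 16.0], [313.0, -198.0, 151.0]]
top blue 678 [[476.0, -14.0, 157.0], [522.0, 15.0, 177.0], [560.0, 66.0, 268.0]]
crate z 150.76496982299852 65.23937904399158
cork+red ((525.3771362304688, 210.6532440185547), (109.5048599243164, 183.7615509033203), 1.4258381128311157)
red ((530.6304931640625, 276.0870666503906), (12.23646354675293, 91.8860092163086), 87.62557220458984)
matz 154.03747130911472
scene black 901 [[253.0, -269.0, 9.0], [528.0, -116.0, 173.0], [575.0, -81.0, 266.0]]
scene blue 743 [[485.0, -9.0, 155.0], [535.0, 31.0, 161.0], [567.0, 73.0, 266.0]]
```

```bash
python3 -c "
import cv2,numpy as np
a=cv2.imread('pics/crop_top.png');b=cv2.imread('pics/crop_scene.png');h=min(a.shape[0],b.shape[0]);cv2.imwrite('pics/crops.png',cv2.resize(np.hstack([a[:h],b[:h]]),None,fx=.8,fy=.8))"
```

```text
(no output)
```

View pics/crops.png

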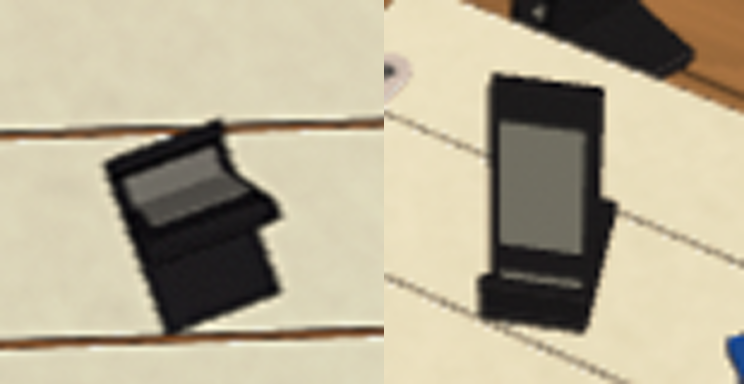

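```bash
python3 - <<'E'
from h import *
def fitrect(pts,name):
    r=cv2.minAreaRect(pts.astype(np.float32));print(name,np.round(r[0],1),np.round(r[1],1),round(r[2],2),"corners",cv2.boxPoints(r).round(0).tolist())
for n,boxes in(("top",{"black":(300,145,360,210),"blue":(230,150,290,210)}),("scene",{"black":(280,155,330,225),"blue":(330,180,390,245)})):
    c=np.load(f"/tmp/{n}0.npz");P=cloud(c);img=c["img"];hsv=cv2.cvtColor(img,cv2.COLOR_BGR2HSV)
    for k,(a,b,d,e) in boxes.items():
        q=P[b:e,a:d].reshape(-1,3);hh=hsv[b:e,a:d].reshape(-1,3)
        m=(hh[:,2]<75) if k=="black" else ((hh[:,1]>120)&(hh[:,0]>95)&(hh[:,0]<130))
        lo=q[m&(q[:,2]>154)&(q[:,2]<179)];hi=q[m&(q[:,2]>258)&(q[:,2]<270)]
        fitrect(lo[:,:2],n+k+" low");fitrect(hi[:,:2],n+k+" top")
        pts=q[m&(q[:,2]>195)&(q[:,2]<270)]
    sl=(slice(140,220),slice(125,215)) if n=="top" else (slice(225,310),slice(395,480))
    hs=hsv[sl];mk=np.zeros((400,640),np.uint8)
    cork=cv2.inRange(hs,(5,90,60),(22,255,255));red=cv2.inRange(hs,(0,150,60),(4,255,255))|cv2.inRange(hs,(172,150,60),(180,255,255))
    for nm,x in(("mat",cork|red),("red",red)):
        x=cv2.morphologyEx(x,cv2.MORPH_OPEN,np.ones((3,3))) if nm=="red" else cv2.morphologyEx(cv2.morphologyEx(x,cv2.MORPH_CLOSE,np.ones((5,5))),cv2.MORPH_OPEN,np.ones((9,9)))
        cc=max(cv2.findContours(x,0,2)[0],key=cv2.contourArea)[:,0]+[sl[1].start,sl[0].start]
        w=np.array([ray(c,*p,154)[:2] for p in cc.astype(float)]);fitrect(w,n+nm)
E
```

```text
topblack low [ 529.2 -119.3] [78.2 52.1] 19.51 corners [[484.0, -108.0], [501.0, -157.0], [575.0, -131.0], [557.0, -82.0]]
topblack top [ 515.5 -124. ] [11.7 51.4] 19.93 corners [[501.0, -102.0], [519.0, -150.0], [530.0, -146.0], [512.0, -98.0]]
topblue low [518.9  26.7] [53.3 77.2] 48.26 corners [[472.0, 33.0], [530.0, -19.0], [565.0, 21.0], [508.0, 72.0]]
topblue top [530.8  16. ] [52.8 11.3] 48.78 corners [[509.0, -0.0], [518.0, -8.0], [553.0, 32.0], [544.0, 40.0]]
topmat [523.2 223.1] [120.9 105.9] 89.72 corners [[470.0, 163.0], [576.0, 162.0], [576.0, 283.0], [471.0, 284.0]]
topred [530.6 275.9] [11.9 91.9] 87.56 corners [[484.0, 272.0], [576.0, 268.0], [577.0, 280.0], [485.0, 284.0]]
sceneblack low [ 534.2 -115.7] [79.3 52.1] 20.22 corners [[488.0, -105.0], [506.0, -154.0], [580.0, -126.0], [562.0, -78.0]]
sceneblack top [ 518.2 -121.5] [11.9 51.8] 20.96 corners [[503.0, -99.0], [522.0, -148.0], [533.0, -144.0], [515.0, -95.0]]
sceneblue low [523.5  29.4] [54.8 76.9] 48.12 corners [[477.0, 35.0], [534.0, -17.0], [570.0, 24.0], [513.0, 75.0]]
sceneblue top [535.   18.6] [51.8  9.8] 49.52 corners [[514.0, 2.0], [522.0, -4.0], [556.0, 35.0], [548.0, 42.0]]
scenemat [530.7 224.3] [120.9  98.9] 87.34 corners [[478.0, 166.0], [577.0, 162.0], [583.0, 282.0], [484.0, 287.0]]
scenered [532.1 277.5] [12.8 93.5] 87.55 corners [[485.0, 273.0], [579.0, 269.0], [579.0, 282.0], [486.0, 286.0]]
```

```bash
cat > go.py <<'E'
import sys,numpy as np
from scipy.spatial.transform import Rotation as Ro
from cell import telemetry
# usage: go.py x y z jawyawdeg  -> shift+turn for tool-down pose with tool z axis at jawyaw
s=telemetry.get_state();Rm=Ro.from_euler('xyz',s["ee_rot"]).as_matrix()
print("t",round(s["clock"],2),"tcp",s["tcp_pos"].round(1),"x",Rm[:,0].round(3),"jaw",np.degrees(np.arctan2(Rm[1,2],Rm[0,2])).round(2),"q",s["q"].round(2),"w",round(float(s["grip_width"]),1),"F",s["ft_force"].round(1))
if len(sys.argv)>4:
    t=np.array([float(a) for a in sys.argv[1:4]]);a=np.radians(float(sys.argv[4]))
    z=np.array([np.cos(a),np.sin(a),0]);x=np.array([0,0,-1.]);T=np.column_stack([x,np.cross(z,x),z])
    print("shift",(Rm.T@(t-s["tcp_pos"])/250).round(4),"turn",(Ro.from_matrix(Rm.T@T).as_rotvec()/(np.pi/2)).round(4))
E
python3 go.py 522 -121 380 110; python3 go.py 522 -121 380 -70
```

```text
t 0.15 tcp [187.2 543.3 230.7] x [-0.    -0.001 -1.   ] jaw 70.99 q [ 1.22  0.32  1.57 -0.    1.26 -0.02] w 85.6 F [-0.6  0.  -0.9]
shift [-0.5946 -2.1318 -2.0769] turn [-4.335e-01 -8.000e-04 -3.000e-04]
t 0.15 tcp [187.2 543.3 230.7] x [-0.    -0.001 -1.   ] jaw 70.99 q [ 1.22  0.32  1.57 -0.    1.26 -0.02] w 85.6 F [-0.6  0.  -0.9]
shift [-0.5946 -2.1318 -2.0769] turn [ 1.5665e+00 -4.0000e-04  1.0000e-03]
```

```bash
python3 -m inch '[[[-0.25,0,0,0.1,0,0,1],[-0.5,-0.1,-0.1,0.2,0,0,1],[-0.7,-0.3,-0.3,0.3,0,0,1],[-0.7,-0.45,-0.45,0.4,0,0,1],[-0.7,-0.6,-0.6,0.5,0,0,1]]]' 40; python3 go.py 522 -121 400 -70
```

```text
clock: 0.78
tcp_pos: [277.0, 359.6, 406.4]
ee_rot: [-0.178, 1.569, 0.271]
ft_force: [1.6, 0.0, -1.2]
grip_width: 85.9
t 0.78 tcp [277.  359.6 406.4] x [ 0.001  0.    -1.   ] jaw 25.75 q [ 0.89  0.06  1.47 -0.    1.61  0.44] w 85.9 F [ 1.6  0.  -1.2]
shift [ 0.0262 -2.1571  0.0475] turn [ 1.0639e+00  8.0000e-04 -6.0000e-04]
```

```bash
python3 -m inch '[[[0,-0.2,0,0.1,0,0,1],[0,-0.4,0,0.2,0,0,1],[0,-0.6,0.02,0.3,0,0,1],[0,-0.8,0.03,0.4,0,0,1],[0,-1,0.04,0.5,0,0,1]]]'; python3 go.py 522 -121 400 -70
```

```text
clock: 1.4
tcp_pos: [395.0, 137.2, 406.3]
ee_rot: [0.658, 1.569, 0.317]
ft_force: [1.1, 0.8, -0.0]
grip_width: 85.2
t 1.4 tcp [395.  137.2 406.3] x [ 0.001  0.    -1.   ] jaw -19.54 q [ 0.31 -0.    1.53  0.    1.61  0.65] w 85.2 F [ 1.1  0.8 -0. ]
shift [ 0.0255 -0.8033  0.8241] turn [ 5.606e-01  4.000e-04 -9.000e-04]
```

```bash
python3 -m inch '[[[0,-0.16,0.16,0.11,0,0,1],[0,-0.32,0.33,0.22,0,0,1],[0,-0.48,0.49,0.33,0,0,1],[0.01,-0.64,0.66,0.45,0,0,1],[0.02,-0.8,0.82,0.56,0,0,1]]]';python3 -m inch '[[[0,0,0,0,0,0,1]]]'; python3 go.py 522 -121 400 -70; python3 - <<'E'
from cell import read_camera
import cv2,numpy as np
c=read_camera("wrist");cv2.imwrite("pics/w1.png",c["img"]);np.savez("/tmp/w1.npz",**c)
c=read_camera("top");cv2.imwrite("pics/t1.png",c["img"])
E
```

```text
clock: 2.02
tcp_pos: [521.9, -121.7, 401.0]
ee_rot: [1.84, 1.569, 0.613]
ft_force: [-0.2, 0.3, 0.3]
grip_width: 85.6
clock: 2.15
tcp_pos: [522.7, -124.8, 399.1]
ee_rot: [-2.398, 1.569, 2.654]
ft_force: [-0.5, 0.2, 0.1]
grip_width: 85.6
t 2.15 tcp [ 522.7 -124.8  399.1] x [-0.002  0.001 -1.   ] jaw -70.58 q [-0.26  0.2   1.31  0.    1.63  0.98] w 85.6 F [-0.5  0.2  0.1]
shift [-0.0037  0.0023 -0.0152] turn [-0.0064 -0.0009  0.0008]
```

View pics/w1.png

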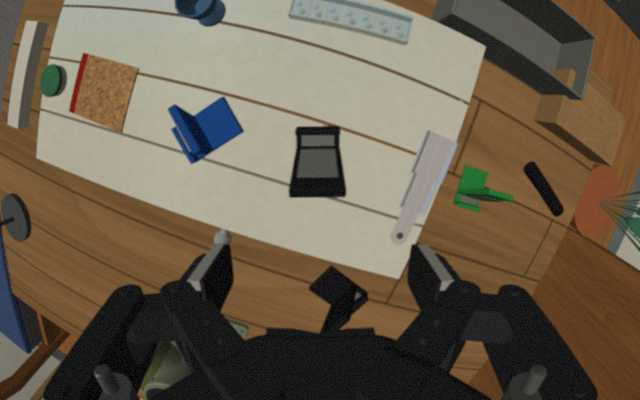

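```bash
cat >> h.py <<'E'
def fray(c,u,v,z):
    K=c["mtx"];a,b=u-K[0,2],v-K[1,2];r=np.hypot(a,b);t=r/K[0,0]
    d=R(c)@np.array([np.sin(t)*a/r,-np.sin(t)*b/r,-np.cos(t)]);e=np.array(c["eye"]);return e+d*(z-e[2])/d[2]
E
python3 - <<'E'
from h import *
c=np.load("/tmp/w1.npz");img=c["img"];hsv=cv2.cvtColor(img,cv2.COLOR_BGR2HSV)
print(c["eye"])
big=cv2.resize(img[115:205,280:360],None,fx=6,fy=6,interpolation=cv2.INTER_CUBIC);cv2.imwrite("pics/w1c.png",big)
b=(hsv[115:205,280:360,2]<60).astype(np.uint8)
cc=max(cv2.findContours(b,0,1)[0],key=cv2.contourArea)[:,0]+[280,115]
ap=cv2.approxPolyDP(cc,3,True)[:,0];print(ap.tolist())
x=hsv[45:140,60:145];m=cv2.inRange(x,(0,90,50),(22,255,255))|cv2.inRange(x,(172,130,50),(180,255,255))
m=cv2.morphologyEx(cv2.morphologyEx(m,cv2.MORPH_CLOSE,np.ones((3,3))),cv2.MORPH_OPEN,np.ones((7,7)))
cc=max(cv2.findContours(m,0,2)[0],key=cv2.contourArea)[:,0]+[60,45]
w=np.array([fray(c,*p,154)[:2] for p in cc.astype(float)],np.float32);r=cv2.minAreaRect(w);print("mat",r,cv2.boxPoints(r))
for p in ap.astype(float):print(p,"z264",fray(c,*p,264).round(1),"z176",fray(c,*p,176).round(1))
E
```

```text
[ 587.38097012 -100.80313586  541.13123716]
[[338, 127], [297, 128], [291, 196], [344, 195]]
mat ((526.0469360351562, 223.23797607421875), (120.9880599975586, 96.99197387695312), 87.84674835205078) [[475.3123  164.60876]
 [572.2358  160.96454]
 [576.7816  281.8672 ]
 [479.8581  285.5114 ]]
[338. 127.] z264 [ 578.  -120.9  264. ] z176 [ 575.1 -127.2  176. ]
[297. 128.] z264 [565.1 -86.7 264. ] z176 [558.  -82.3 176. ]
[291. 196.] z264 [ 503.5 -101.5  264. ] z176 [ 476.8 -101.7  176. ]
[344. 195.] z264 [ 520.9 -147.8  264. ] z176 [ 499.7 -162.7  176. ]
```

View pics/w1c.png

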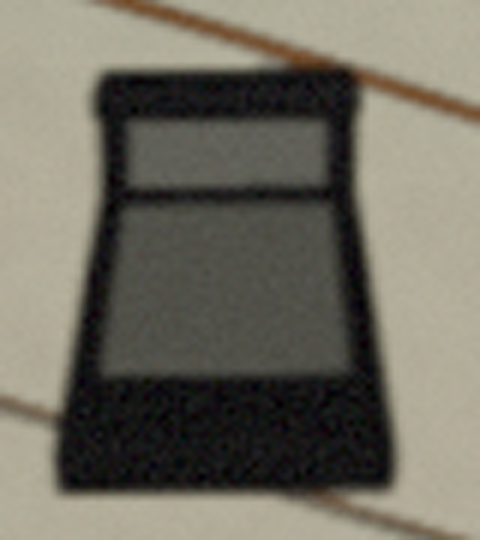

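```bash
python3 go.py 521.5 -121 219 -69.5
```

```text
t 2.25 tcp [ 521.7 -122.   400.3] x [-0.001  0.002 -1.   ] jaw -70.31 q [-0.25  0.2   1.31  0.    1.63  0.98] w 85.8 F [-0.8  0.1  0.6]
shift [ 7.252e-01  5.000e-04 -2.600e-03] turn [-0.009  -0.0012 -0.0001]
```

```bash
python3 -m inch '[[[0.2,0,0,-0.009,0,0,1],[0.4,0,0,-0.009,0,0,1],[0.5,0,0,-0.009,0,0,1],[0.55,0,0,-0.009,0,0,1],[0.55,0,0,-0.009,0,0,1]]]'; python3 go.py 521.5 -121 219 -69.5; python3 - <<'E'
from cell import read_camera
import cv2
c=read_camera("wrist");cv2.imwrite("pics/w2.png",c["img"])
E
```

```text
clock: 2.88
tcp_pos: [521.5, -120.9, 263.1]
ee_rot: [3.022, 1.569, 1.81]
ft_force: [-0.1, -0.1, 0.6]
grip_width: 85.2
t 2.88 tcp [ 521.5 -120.9  263.1] x [-0.     0.002 -1.   ] jaw -69.42 q [-0.25  0.24  1.6   0.    1.31  0.96] w 85.2 F [-0.1 -0.1  0.6]
shift [ 1.763e-01 -1.000e-04  9.000e-04] turn [ 0.0009 -0.0013 -0.0002]
```

View pics/w2.png

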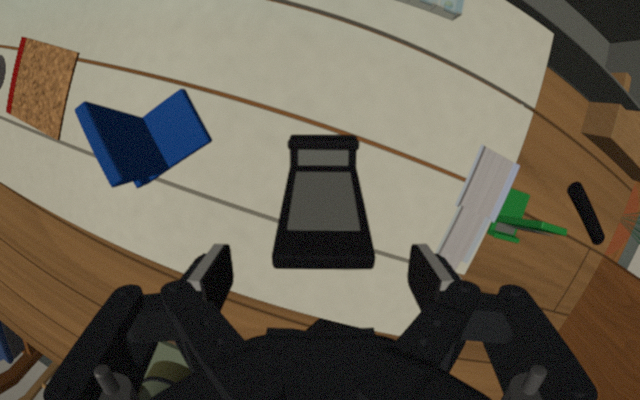

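The plate's top edge (274–374, 262) is centred between the open fingers (231–410), so I descend and grip.

```bash
python3 -m inch '[[[0.1,0,0,0,0,0,1],[0.18,0,0,0,0,0,1],[0.18,0,0,0,0,0,1]]]'; python3 go.py; python3 -m inch '[[[0,0,0,0,0,0,0.5],[0,0,0,0,0,0,0.4],[0,0,0,0,0,0,0.4],[0,0,0,0,0,0,0.4],[0,0,0,0,0,0,0.4]]]' 40; python3 go.py
```

```text
clock: 3.3
tcp_pos: [522.0, -121.0, 219.1]
ee_rot: [2.324, 1.569, 1.112]
ft_force: [-0.4, 0.0, 0.9]
grip_width: 84.8
t 3.3 tcp [ 522.  -121.   219.1] x [ 0.001  0.002 -1.   ] jaw -69.42 q [-0.25  0.27  1.67  0.    1.2   0.96] w 84.8 F [-0.4  0.   0.9]
clock: 3.92
tcp_pos: [522.9, -121.4, 220.8]
ee_rot: [1.345, 1.567, 0.134]
ft_force: [0.2, -0.7, 6.1]
grip_width: 53.6
t 3.92 tcp [ 522.9 -121.4  220.8] x [ 0.004  0.001 -1.   ] jaw -69.42 q [-0.25  0.26  1.67  0.    1.2   0.96] w 53.6 F [ 0.2 -0.7  6.1]
```

```bash
python3 -m inch '[[[-0.05,0,0,0,0,0,0.4],[-0.2,0,0,0,0,0,0.4],[-0.38,0,0,0,0,0,0.4],[-0.56,0,0,0,0,0,0.4],[-0.68,0,0,0,0,0,0.4]]]'; python3 -m inch '[[[0,0,0,0,0,0,0.4]]]'; python3 go.py 518.5 223.7 391 -2.3;python3 - <<'E'
from cell import read_camera
import cv2,numpy as np
c=read_camera("wrist");d=read_camera("scene");cv2.imwrite("pics/w3.png",cv2.resize(np.vstack([c["img"],d["img"]]),None,fx=.75,fy=.75))
E
```

```text
clock: 4.55
tcp_pos: [522.2, -121.4, 393.5]
ee_rot: [1.229, 1.564, 0.017]
ft_force: [1.3, 1.0, -1.9]
grip_width: 53.4
clock: 4.68
tcp_pos: [522.7, -121.4, 395.8]
ee_rot: [1.129, 1.56, -0.083]
ft_force: [-0.2, 1.0, -2.5]
grip_width: 53.6
t 4.67 tcp [ 522.7 -121.4  395.8] x [ 0.011 -0.001 -1.   ] jaw -69.41 q [-0.25  0.2   1.33  0.    1.6   0.96] w 53.6 F [-0.2  1.  -2.5]
shift [ 0.0179  0.4694 -1.2984] turn [-0.7457  0.0065 -0.0039]
```

View pics/w3.png

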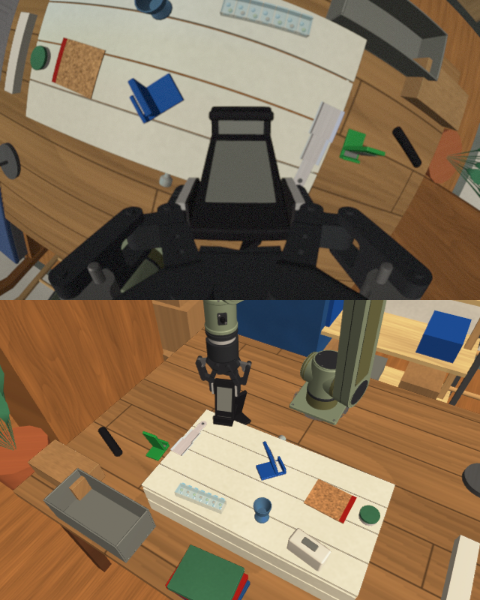

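```bash
python3 -m inch '[[[0,0.04,-0.2,-0.1,0,0,0.4],[0,0.1,-0.4,-0.2,0,0,0.4],[0.01,0.18,-0.6,-0.3,0,0,0.4],[0.01,0.27,-0.8,-0.4,0.003,-0.002,0.4],[0.01,0.37,-1,-0.5,0.006,-0.004,0.4]]]'; python3 go.py 528.1 214.7 391 -2.3
```

```text
clock: 5.4
tcp_pos: [519.6, 146.8, 388.3]
ee_rot: [-2.919, 1.561, 2.944]
ft_force: [1.4, -0.2, -2.2]
grip_width: 53.5
t 5.4 tcp [519.6 146.8 388.3] x [-0.009  0.002 -1.   ] jaw -24.12 q [0.25 0.21 1.33 0.   1.61 0.67] w 53.5 F [ 1.4 -0.2 -2.2]
shift [-0.0107  0.2617 -0.0799] turn [-2.425e-01 -6.000e-03  2.000e-04]
```

```bash
python3 -m inch '[[[0,0.1,-0.03,-0.09,0,0,0.4],[-0.01,0.2,-0.06,-0.18,-0.004,0,0.4],[-0.01,0.262,-0.08,-0.243,-0.006,0,0.4],[-0.01,0.262,-0.08,-0.243,-0.006,0,0.4],[-0.01,0.262,-0.08,-0.243,-0.006,0,0.4]]]'; python3 go.py 528.1 214.7 245 -2.3; python3 - <<'E'
from cell import read_camera
import cv2,numpy as np
c=read_camera("wrist");d=read_camera("top");cv2.imwrite("pics/w4.png",cv2.resize(np.vstack([c["img"],d["img"]]),None,fx=.75,fy=.75))
np.savez("/tmp/w4.npz",**c);np.savez("/tmp/t4.npz",**d)
E
```

```text
clock: 6.02
tcp_pos: [527.8, 214.1, 389.7]
ee_rot: [-2.483, 1.568, -2.524]
ft_force: [0.7, -0.1, -1.2]
grip_width: 53.4
t 6.03 tcp [527.8 214.1 389.7] x [-0.002 -0.002 -1.   ] jaw -2.35 q [ 0.37  0.26  1.26 -0.    1.62  0.41] w 53.4 F [ 0.7 -0.1 -1.2]
shift [0.5786 0.0036 0.0026] turn [-0.0006 -0.0015  0.0011]
```

View pics/w4.png

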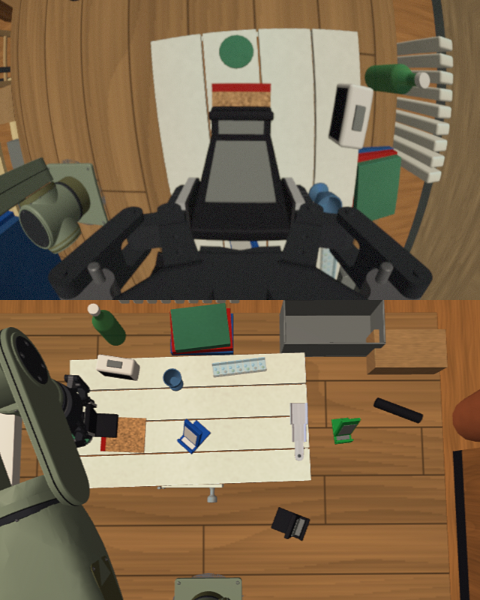

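```bash
python3 -m inch '[[[0.2,0,0,0,0,0,0.4],[0.4,0,0,0,0,0,0.4],[0.55,0.003,0.002,0,0,0,0.4],[0.62,0.003,0.002,0,-0.0015,0.001,0.4],[0.62,0.003,0.002,0,-0.0015,0.001,0.4]]]'; python3 go.py 528.1 214.7 226 -2.3; python3 - <<'E'
from h import *
from cell import read_camera
c=read_camera("wrist");d=read_camera("scene")
cv2.imwrite("pics/w5.png",np.vstack([cv2.resize(c["img"],None,fx=.75,fy=.75),cv2.resize(d["img"][210:330,370:530],(480,300))[:300]]))
np.savez("/tmp/w5.npz",**c)
E
```

```text
clock: 6.75
tcp_pos: [527.5, 213.4, 234.1]
ee_rot: [-2.673, 1.569, -2.716]
ft_force: [0.1, -0.9, -1.4]
grip_width: 54.1
t 6.75 tcp [527.5 213.4 234.1] x [-0.002 -0.001 -1.   ] jaw -2.44 q [ 0.36  0.31  1.57 -0.    1.26  0.41] w 54.1 F [ 0.1 -0.9 -1.4]
shift [0.0323 0.0052 0.0022] turn [-0.0016 -0.0012  0.0006]
```

View pics/w5.png

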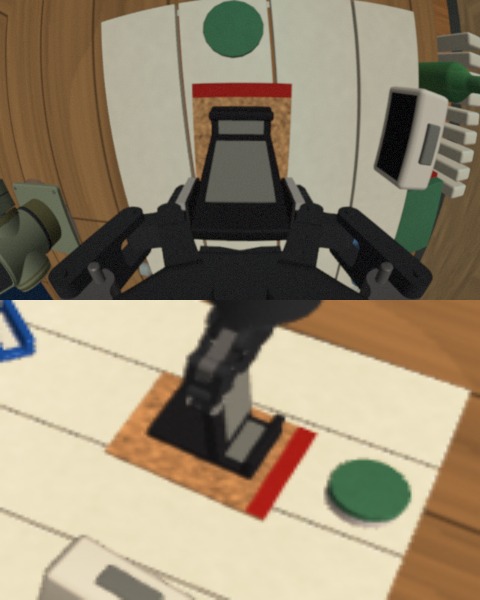

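```bash
python3 -m inch '[[[0.012,0.005,0.006,0,0,0,0.4],[0.022,0.005,0.008,-0.002,-0.001,0,0.4],[0.026,0.005,0.008,-0.002,-0.001,0,0.4],[0.026,0.005,0.008,-0.002,-0.001,0,0.4]]]'; python3 go.py 528.1 214.7 226 -2.3; python3 - <<'E'
from h import *
from cell import read_camera
c=read_camera("wrist");d=read_camera("scene");t=read_camera("top")
cv2.imwrite("pics/w6.png",np.hstack([cv2.resize(c["img"][90:270,230:410],(400,400)),cv2.resize(d["img"][210:330,370:500],(400,370))[:370] if 0 else cv2.resize(d["img"][215:315,385:485],(400,400))]))
np.savez("/tmp/w6.npz",**c);np.savez("/tmp/s6.npz",**d)
hsv=cv2.cvtColor(c["img"],cv2.COLOR_BGR2HSV);red=cv2.inRange(hsv,(0,150,60),(6,255,255))|cv2.inRange(hsv,(170,150,60),(180,255,255));red[:90]=0;red[170:]=0;red[:,:230]=0;red[:,410:]=0
cc=max(cv2.findContours(red,0,2)[0],key=cv2.contourArea)[:,0].astype(float)
w=np.array([fray(c,*p,154)[:2] for p in cc],np.float32);r=cv2.minAreaRect(w);print("stripe",r,"\n",cc.min(0),cc.max(0))
b=(hsv[...,2]<60).astype(np.uint8);
for v in range(136,170,3):
    x=np.where(b[v,240:400])[0]+240;print(v,x.min(),x.max(),(x.min()+x.max())/2)
E
```

```text
clock: 7.35
tcp_pos: [530.9, 215.4, 229.9]
ee_rot: [0.252, 1.566, 0.213]
ft_force: [0.1, 0.5, -2.1]
grip_width: 53.3
t 7.35 tcp [530.9 215.4 229.9] x [ 0.004  0.001 -1.   ] jaw -2.23 q [ 0.37  0.32  1.57 -0.    1.25  0.4 ] w 53.3 F [ 0.1  0.5 -2.1]
shift [ 0.0154 -0.0033 -0.0111] turn [ 0.0008  0.0027 -0.0007]
stripe ((530.0162963867188, 276.8880310058594), (13.385202407836914, 94.35282135009766), 87.70147705078125) 
 [250. 114.] [383. 133.]Traceback (most recent call last):
  File "<stdin>", line 11, in <module>
    return umr_minimum(a, axis, None, out, keepdims, initial, where)
ValueError: zero-size array to reduction operation minimum which has no identity
```

View pics/w6.png

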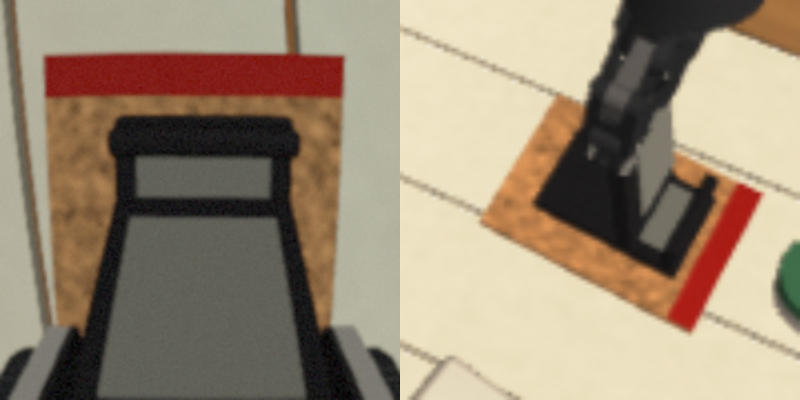

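```bash
python3 - <<'E'
from h import *
c=np.load("/tmp/w6.npz");img=c["img"].astype(int)
g=img[:,:,1];rr=img[:,:,2]
print("col320",[(v,img[v,320].tolist()) for v in range(110,164,2)])
for v in (148,150,152,175): print(v,[(u,int(rr[v,u])) for u in list(range(274,290))+list(range(356,372))])
for v in (143,144):
  for z in (180,184): print(v,z,fray(c,320.5,v,z).round(1))
E
```

```text
col320 [(110, [162, 181, 183]), (112, [147, 169, 173]), (114, [64, 75, 140]), (116, [21, 29, 133]), (118, [22, 24, 131]), (120, [25, 30, 132]), (122, [11, 16, 128]), (124, [30, 35, 132]), (126, [28, 27, 133]), (128, [30, 32, 133]), (130, [27, 33, 132]), (132, [25, 40, 129]), (134, [49, 90, 129]), (136, [71, 109, 146]), (138, [71, 110, 148]), (140, [66, 103, 141]), (142, [38, 45, 61]), (144, [16, 9, 13]), (146, [11, 7, 18]), (148, [31, 32, 33]), (150, [20, 20, 22]), (152, [31, 24, 30]), (154, [24, 30, 28]), (156, [25, 26, 27]), (158, [21, 24, 25]), (160, [49, 54, 55]), (162, [84, 94, 93])]
148 [(274, 132), (275, 138), (276, 143), (277, 140), (278, 132), (279, 109), (280, 77), (281, 38), (282, 23), (283, 30), (284, 31), (285, 25), (286, 26), (287, 26), (288, 29), (289, 17), (356, 20), (357, 22), (358, 10), (359, 19), (360, 16), (361, 47), (362, 87), (363, 120), (364, 138), (365, 143), (366, 145), (367, 148), (368, 155), (369, 161), (370, 169), (371, 174)]
150 [(274, 130), (275, 141), (276, 143), (277, 134), (278, 107), (279, 58), (280, 26), (281, 26), (282, 31), (283, 25), (284, 32), (
[... 390 characters left out ...]
87, 27), (288, 28), (289, 26), (356, 28), (357, 33), (358, 26), (359, 28), (360, 30), (361, 35), (362, 24), (363, 31), (364, 61), (365, 105), (366, 128), (367, 138), (368, 142), (369, 138), (370, 145), (371, 147)]
175 [(274, 162), (275, 165), (276, 168), (277, 169), (278, 165), (279, 162), (280, 150), (281, 127), (282, 64), (283, 23), (284, 25), (285, 19), (286, 9), (287, 26), (288, 30), (289, 24), (356, 16), (357, 20), (358, 18), (359, 19), (360, 72), (361, 130), (362, 162), (363, 161), (364, 150), (365, 145), (366, 136), (367, 140), (368, 143), (369, 150), (370, 152), (371, 152)]
143 180 [532.2 265.3 180. ]
143 184 [532.2 265.7 184. ]
144 180 [532.2 264.7 180. ]
144 184 [532.2 265.1 184. ]
```

```bash
python3 -m inch '[[[0,-0.001,-0.013,0,0.0027,0,0.4],[0.006,-0.001,-0.013,0,0.0027,0,0.4],[0.012,-0.001,-0.013,0,0.0027,0,0.4],[0.018,-0.001,-0.013,0,0.0027,0,0.4],[0.018,-0.001,-0.013,0,0.0027,0,0.4]]]'; python3 go.py 528.0 215.2 224 -2.3
```

```text
clock: 8.12
tcp_pos: [527.6, 215.2, 225.2]
ee_rot: [1.744, 1.57, 1.705]
ft_force: [-0.3, -0.4, -1.8]
grip_width: 53.6
t 8.12 tcp [527.6 215.2 225.2] x [-0.     0.001 -1.   ] jaw -2.23 q [0.37 0.32 1.59 0.   1.24 0.41] w 53.6 F [-0.3 -0.4 -1.8]
shift [ 0.0048 -0.0001  0.0014] turn [ 0.0007 -0.0001 -0.0006]
```

Not yet touching; I lower in small steps until the force changes.

```bash
python3 -m inch '[[[0.006,0,0.001,0,0,0,0.4],[0.008,0,0.001,0,0,0,0.4],[0.008,0,0.001,0,0,0,0.4]]]'; python3 go.py; python3 - <<'E'
from h import *
from cell import read_camera
c=read_camera("wrist");d=read_camera("scene")
cv2.imwrite("pics/w7.png",np.hstack([cv2.resize(c["img"][90:270,230:410],(400,400)),cv2.resize(d["img"][215:315,385:485],(400,400))]))
rr=c["img"][:,:,2].astype(int)
np.savez("/tmp/w7.npz",**c)
for v in (148,150,152):
    x=np.where(rr[v,260:390]<75)[0]+260;print(v,x.min(),x.max(),(x.min()+x.max())/2)
hsv=cv2.cvtColor(c["img"],cv2.COLOR_BGR2HSV);red=cv2.inRange(hsv,(0,150,60),(6,255,255))|cv2.inRange(hsv,(170,150,60),(180,255,255));red[:90]=0;red[170:]=0;red[:,:230]=0;red[:,410:]=0
cc=max(cv2.findContours(red,0,2)[0],key=cv2.contourArea)[:,0].astype(float)
print(cc.min(0),cc.max(0))
w=np.array([fray(c,*p,154)[:2] for p in cc],np.float32);r=cv2.minAreaRect(w);print("stripe",r)
E
```

```text
clock: 8.5
tcp_pos: [527.9, 215.1, 224.8]
ee_rot: [0.98, 1.569, 0.941]
ft_force: [-1.2, -1.1, 5.7]
grip_width: 53.8
t 8.5 tcp [527.9 215.1 224.8] x [ 0.001  0.001 -1.   ] jaw -2.23 q [0.37 0.32 1.59 0.   1.24 0.4 ] w 53.8 F [-1.2 -1.1  5.7]
148 280 362 321.0
150 279 363 321.0
152 278 364 321.0
[253. 114.] [389. 133.]
stripe ((530.050537109375, 276.7957458496094), (13.136725425720215, 94.31521606445312), 87.74254608154297)
```

View pics/w7.png

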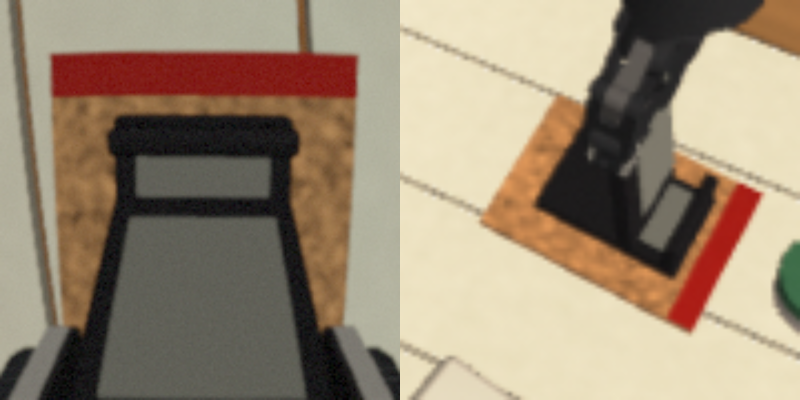

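Contact shows as +5.7 N at the expected height (TCP z 224.8). Stripe and lip are both centred on column 321 and parallel, so I release and go straight up.

```bash
python3 -m inch '[[[0,0,0,0,0,0,0.45],[0,0,0,0,0,0,0.55],[0,0,0,0,0,0,0.7],[0,0,0,0,0,0,0.9],[0,0,0,0,0,0,0.9]]]'; python3 -m inch '[[[-0.06,0,0,0,0,0,0.9],[-0.2,0,0,0,0,0,0.9],[-0.4,0,0,0,0,0,0.9],[-0.6,0,0,0,0,0,0.9],[-0.7,0,0,0,0,0,0.9]]]'; python3 go.py 400 420 400 -2
```

```text
clock: 9.22
tcp_pos: [528.0, 215.2, 224.7]
ee_rot: [0.959, 1.569, 0.92]
ft_force: [0.2, 0.6, -0.7]
grip_width: 77.0
clock: 9.85
tcp_pos: [528.2, 215.1, 404.4]
ee_rot: [0.52, 1.563, 0.481]
ft_force: [1.6, 1.4, -0.5]
grip_width: 77.1
t 9.85 tcp [528.2 215.1 404.4] x [ 0.007  0.004 -1.   ] jaw -2.23 q [0.37 0.26 1.23 0.   1.65 0.4 ] w 77.1 F [ 1.6  1.4 -0.5]
shift [ 0.0169  0.799  -0.5444] turn [-0.0025  0.0044 -0.0025]
```

```bash
python3 -m inch '[[[0,0.15,-0.1,0,0,0,0.9],[0,0.3,-0.2,0,0,0,0.9],[0,0.5,-0.35,0,0,0,0.9],[0,0.65,-0.45,0,0,0,0.9],[0,0.8,-0.5,0,0,0,0.9]]]'; python3 -m inch '[[[0,0.5,0,0,0,0,0.9],[0,0.5,0,0,0,0,0.9],[0,0.5,0,0,0,0,0.9]]]'; python3 go.py; python3 - <<'E'
from h import *
from cell import read_camera
d=read_camera("scene");t=read_camera("top")
cv2.imwrite("pics/f.png",np.vstack([d["img"],t["img"]])[::1]) if 0 else cv2.imwrite("pics/f.png",cv2.resize(np.vstack([d["img"],t["img"]]),None,fx=.74,fy=.74))
for n,c,boxes in(("scene",d,{"black":(395,180,480,300),"blue":(330,180,390,245)}),("top",t,{"black":(115,140,215,215),"blue":(230,150,290,210)})):
    P=cloud(c);hsv=cv2.cvtColor(c["img"],cv2.COLOR_BGR2HSV)
    for k,(a,b,x,e) in boxes.items():
        q=P[b:e,a:x].reshape(-1,3);hh=hsv[b:e,a:x].reshape(-1,3)
        m=(hh[:,2]<75) if k=="black" else ((hh[:,1]>120)&(hh[:,0]>95)&(hh[:,0]<130))
        lo=q[m&(q[:,2]>156)&(q[:,2]<184)]
        if len(lo)<10: print(n,k,"hidden");continue
        r=cv2.minAreaRect(lo[:,:2].astype(np.float32));print(n,k,np.round(r[0],1),np.round(r[1],1),round(r[2],2),"ztop",np.percentile(q[m][:,2],99).round(0))
E
```

```text
clock: 10.48
tcp_pos: [409.6, 421.1, 406.2]
ee_rot: [0.59, 1.56, 0.552]
ft_force: [0.4, 0.8, 0.0]
grip_width: 76.9
clock: 10.85
tcp_pos: [413.6, 550.0, 404.2]
ee_rot: [0.575, 1.563, 0.541]
ft_force: [-0.0, -0.8, -0.1]
grip_width: 76.8
t 10.85 tcp [413.6 550.  404.2] x [ 0.007  0.004 -1.   ] jaw -1.93 q [ 0.91  0.48  0.9  -0.    1.76  0.94] w 76.8 F [-0.  -0.8 -0.1]
scene black [533.5 248.6] [126.7  55. ] 86.89 ztop 271.0
scene blue [523.4  28.7] [56.3 76.5] 48.42 ztop 267.0
top black [528.4 250.1] [136.9  54.5] 88.81 ztop 271.0
top blue [519.1  26.9] [53.5 77.1] 48.41 ztop 268.0
```

View pics/f.png

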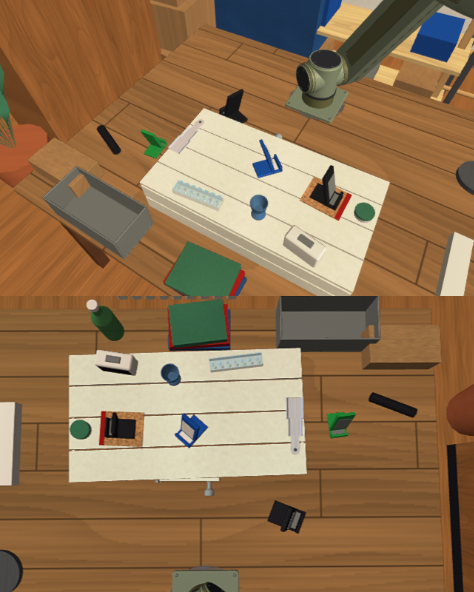

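```bash
python3 - <<'E'
from h import *
from cell import read_camera
for n,(a,b,x,e) in(("scene",(395,180,480,300)),("top",(115,140,215,215))):
    c=read_camera(n);P=cloud(c);hsv=cv2.cvtColor(c["img"],cv2.COLOR_BGR2HSV)
    q=P[b:e,a:x].reshape(-1,3);hh=hsv[b:e,a:x].reshape(-1,3);m=(hh[:,2]<75)&(q[:,1]<272)
    for l,h in((156,184),(260,274)):
        s=q[m&(q[:,2]>l)&(q[:,2]<h)];r=cv2.minAreaRect(s[:,:2].astype(np.float32));print(n,l,np.round(r[0],1),np.round(r[1],1),round(r[2],2))
    red=cv2.inRange(hsv,(0,150,60),(4,255,255))|cv2.inRange(hsv,(172,150,60),(180,255,255));z=np.zeros_like(red);z[b:e,a:x]=red[b:e,a:x]
    cc=max(cv2.findContours(z,0,2)[0],key=cv2.contourArea)[:,0].astype(float);print("red",cv2.minAreaRect(np.array([ray(c,*p,154)[:2] for p in cc],np.float32)))
    cv2.imwrite(f"pics/end_{n}.png",cv2.resize(c["img"][b:e,a:x],None,fx=5,fy=5,interpolation=cv2.INTER_CUBIC))
E
```

```text
scene 156 [531.4 224.7] [78.6 55.5] 87.34
scene 260 [531.2 209.8] [10.1 51.9] 86.96
red ((532.0966186523438, 277.4794006347656), (12.804269790649414, 93.67440032958984), 87.55097198486328)
top 156 [528.  221.2] [78.2 54.4] 87.1
top 260 [527.  205.9] [10.8 53.4] 86.78
red ((530.605712890625, 275.43218994140625), (13.231819152832031, 91.83441925048828), 87.89945983886719)
```

View pics/end_top.png

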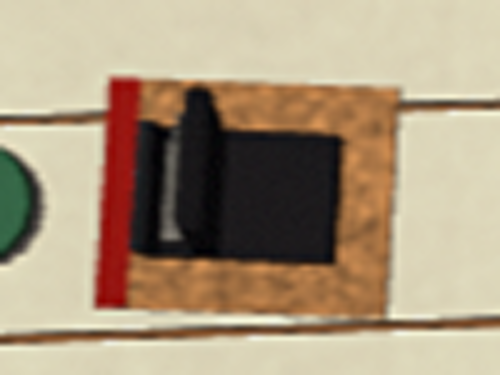

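```bash
python3 -c "
from cell import workorder,telemetry
print(telemetry.get_state()['joint_velocities'].round(3));print(workorder.job_done())"
```

```text
[-0.01  -0.016  0.008  0.002 -0.007  0.002]
the job is handed in; nothing more can be done
None
```

The smaller black phone stand is upright in the middle of the cork mat, with its screen side facing the red-striped edge. I handed the job in at about 11 s, with the gripper open and well clear of everything.

- **Choosing the stand:** Four stands could be confused in the top view: black on the crate (330,177), a larger black one on the table (387,298), blue (258,180) and green (460,173). I took the black one on the crate, about 114 mm tall against about 151 mm for the other black one.
- **Move:** I pinched the plate by its side edges and carried it over the blue stand with ample clearance. I turned it about 67° and lowered it until it touched the mat at about 6 N, then released.
- **Centring and facing:** The final scene and top views put the stand within about 2 mm of the mat's centre and within 1° of square to the stripe.
- **Other objects:** The blue stand reads the same as before, within 1 mm. The egg cup is still standing.
- **Disagreements:** The two fixed cameras differ from each other by 2–4 mm in absolute position. I therefore trusted same-camera comparisons and the close wrist view, where the lip and the stripe were centred on the same column.
- **Failed check:** My first automatic measurement of the placed stand was wrong because it included the green lid. I repeated it with the lid left out, and the figures above come from that run.

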